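# Seat the mould's dowels in order

## Robot

A 7-joint arm with a two-finger parallel gripper is mounted at the origin on the work surface. World frame = base frame: x ahead of the robot, y to its left, z up, the work surface at z = 0. Lengths are in mm, angles in rad, forces in N, time in s.
With the tool pointing down it reaches from about 400 to 925 mm from the base axis. Payload 5.6 kg.
Tool frame: the origin (TCP) lies midway between the tips of the shut fingers; the grasp point (between the pads) lies 19 mm behind it; z points along the fingers, y is the line along which they close (so a half turn about z gives the same grasp; the last joint's range is limited). The gripper opens to 85 mm and grips with 20 to 120 N. Pads are 22 mm wide; open, the fingers measure 114 mm over their backs; the gripper's body (76 mm by 85 mm) begins 54 mm behind the grasp point. The pads swing forward as they close: fully open they stand 13 mm farther back than shut.
Start: joints at [1.251, 0.468, -0.012, 1.603, 0.006, 1.071, -0.056], TCP at [177.588, -625.278, 191.79] pointing down, gripper open.
Joint ranges: [-2.53, 2.53], [-0.31, 2.02], [-1.57, 1.55], [0.28, 2.44], [-1.29, 4.43], [0.15, 1.84], [-2.92, 2.92]. Speed limits (rad/s): [2.57, 2.57, 3.14, 3.14, 3.14, 3.14, 3.14].

## Interface

Orientations are given as a unit quaternion [x, y, z, w].
In Python, from plant import env gives the robot as it stands. The module is installed in compiled form; this text tells all that it offers.
- The arm moves only by the tool step_arm, never from a script. Its argument "commands" is a list of rows, each a list of 5 numbers: the closure, from -1 (fully open) to 1 (shut), so that 0 is half open, then the shift along the tool's x, y, z in mm, then the turn about the tool's z in degrees. In form: [[gripper, x, y, z, twist], ...]. A call has exactly 10 rows; each row is the pose to reach, as a shift and turn from the pose commanded when the call began, along the tool's axes at that moment; what a row does not reach only later rows make up. A row lasts 1/10 s, in which the tool goes at most 50 mm and 8.59 degrees, less where a joint would pass 70% of its speed; a pose out of reach is approached as far as the arm can. A call with a gripper value outside its range is refused whole. The fingers move at their own pace and stop on an object; the grip force is fixed at half the most. Time passes only in rows, so rows that repeat a pose let the fingers close, or fill a call up. It gives the time, the measured TCP pose, the force, the opening and the grip force at its end, in the units of the state.
- env.get_obs(): the state, without advancing time (a new reading comes with each control period).
- env.camera(name): name is "scene" or "top" or "wrist"; returns the picture (400x640x3 uint8, blue, green, red); there is no depth.
- env.get_calibration(name): a dict with "fx", "fy", "cx", "cy" (pixels), "rvec" (rotation vector, rad) and "tvec" (3), from world to camera coordinates, as OpenCV has them; the wrist camera has in their place "hand_eye" (4x4, takes a point from camera to tool coordinates, whose origin is the TCP and whose axes are the flange's). Camera axes: x right, y down, z forward; pixel columns grow to the right and rows downward; lengths in mm; the calibration is good to about 2 mm. A picture is of the moment at which its call begins: read the wrist's pose just before it. get_calibration takes no time and is no camera call.
- env.sign_off(): hands the job in; it is judged then, once.
The state is a dict: "t": time; "joints": joint angles; "dq": joint speeds; "tau": joint torques, N m; "tool_pos": TCP position; "tcp_rot": TCP orientation; "force": force on the tool from outside, world axes, zero at the start; "ft_torque": the same for the moment, N m; "opening": finger opening in mm; "gripper_force": force on a finger pad.
Only numpy, scipy, OpenCV 4.12 (cv2) and the standard library are available. Lean on these libraries where they do the work, as an engineer would, in place of code of your own. Each camera call takes 0.05 s, during which the arm holds its last target. There are 200 camera calls.

## Task

Seat the three colour-headed dowels in the mould half on the bench: press the red-headed one fully home first, then the blue one, then the white one, each until its head rests on its bush. Only press them down, never pull one up; do not press the yellow-headed spring plunger, and leave everything else on the mould and the bench where it is.

Things in the scene. Friction and masses are not known exactly. Their poses are not given: they have to be found in the camera images.
- mould: steel mould half lying on the bench, fixed: top plate 180 mm (x) by 250 mm (y), foot plate 200 x 270 mm, flat top face 90 mm above the origin, which is the centre of its underside; x, y along its sides, z up. On its top face four bushes stand at the corners of a rectangle, 110 mm apart in x and 180 mm in y, centred on the face; which headed pin is in which corner varies.
- red_dowel (a joint): red-headed dowel: vertical slide, value in m, 0 = standing proud (head underside 14 mm above its bush), grows as it is pressed down, 0.014 = fully home (head resting on its bush, a hard stop). Starts between 0 and 0.004. About 7 N moves it; friction holds it where it is left. It would also slide up if pulled.
- red_dowel_top (a point): centre of the top of the red round head (26 mm diameter, 8 mm thick, on a 12 mm steel shank); moves with the head. Its bush is a dark disc 36 mm diameter and 4 mm high on the mould's top face, so the head's top is 26 mm above that face at joint value 0 and 12 mm above it when home. z axis up.
- blue_dowel (a joint): blue-headed dowel: vertical slide, value in m, 0 = standing proud (head underside 14 mm above its bush), grows as it is pressed down, 0.014 = fully home (head resting on its bush, a hard stop). Starts between 0 and 0.004. About 7 N moves it; friction holds it where it is left. It would also slide up if pulled.
- blue_dowel_top (a point): centre of the top of the blue round head (26 mm diameter, 8 mm thick, on a 12 mm steel shank); moves with the head. Its bush is a dark disc 36 mm diameter and 4 mm high on the mould's top face, so the head's top is 26 mm above that face at joint value 0 and 12 mm above it when home. z axis up.
- white_dowel (a joint): white-headed dowel: vertical slide, value in m, 0 = standing proud (head underside 14 mm above its bush), grows as it is pressed down, 0.014 = fully home (head resting on its bush, a hard stop). Starts between 0 and 0.004. About 7 N moves it; friction holds it where it is left. It would also slide up if pulled.
- white_dowel_top (a point): centre of the top of the white round head (26 mm diameter, 8 mm thick, on a 12 mm steel shank); moves with the head. Its bush is a dark disc 36 mm diameter and 4 mm high on the mould's top face, so the head's top is 26 mm above that face at joint value 0 and 12 mm above it when home. z axis up.
- yellow_plunger (a joint): yellow-headed spring plunger: vertical slide, 0 = up, grows as pressed, springs back; must stay up (light spring, about 2 N starts it moving).
- yellow_plunger_top (a point): centre of the top of the yellow round head (26 mm diameter, 8 mm thick), 26 mm above the mould's top face. In the fourth corner, to be left alone.
- brass_bush: loose brass ring, 40 mm outer and 26 mm inner diameter, 30 mm high, standing near the middle of the mould's top face; origin at the centre of its underside. To be left alone.
- core_pin: loose steel cylinder, 24 mm diameter, 45 mm high, standing near the middle of the mould's top face; origin at the centre of its underside. To be left alone.
- hammer: loose hammer lying on the bench to the robot's right; to be left alone.
- screwdriver: loose screwdriver lying on the bench to the robot's left; to be left alone.
- eyebolt: loose steel eyebolt (ring 67 mm across, 15 mm thick, stub 40 mm) lying on the bench to the robot's left; to be left alone.
- spray_can: loose blue can, 60 mm diameter, 170 mm high, standing on the bench to the robot's right; origin at the centre of its underside. To be left alone.

How it is judged:
By the outcome, as a careful person would: the job done as asked, in the order asked, and still so for the second after the job is handed in, with the robot touching nothing.
It also fails if it takes over 45 s, if anything falls off the work surface, if the arm or the gripper's body presses on something with over 40 N, if the wrist force passes 120 N, or if a joint passes its speed limit or range.

## Working session

There is one attempt and no reset: what is moved stays moved. The work goes in short steps, Python scripts to look and compute and a tool call to move; the robot and the scene stay as the last step left them, time stands still between calls to the robot, and variables do not carry over. Pictures are saved under pics/ and viewed, at most 11 in all, crops included, and the job is handed in when it is done.

Besides the shell and the picture viewer there is one more tool, called by a JSON object that holds its "fn" and its "kwargs". step_arm: Moves the arm, as the interface text tells. Its arguments: {"type":"object","properties":{"commands":{"type":"array","items":{"type":"array","items":{"type":"number"}}}},"required":["commands"]}

```bash
mkdir -p pics
python3 - <<'E'
from plant import env
import cv2
o=env.get_obs();print({k:o[k] for k in('t','tool_pos','tcp_rot','force','opening')})
for n in('top','scene'):
    cv2.imwrite(f'pics/{n}0.png',env.camera(n)); print(n,env.get_calibration(n))
print(env.get_calibration('wrist'))
E
```

```text
{'t': 0.0, 'tool_pos': array([ 177.36410597, -624.66709144,  190.83810796]), 'tcp_rot': array([ 9.90443807e-01,  1.37913968e-01, -1.98008354e-04, -8.73455787e-04]), 'force': array([-0.94169336, -0.39976068, -0.03489931]), 'opening': 85.26413426882851}
top {'fx': 409.6928477701455, 'fy': 409.6928477701455, 'cx': 328.7140120572532, 'cy': 200.67602423770808, 'rvec': array([ 2.18055576, -2.16281521,  0.06921318]), 'tvec': array([  -6.6824805 ,  536.91516983, 1310.98486862])}
scene {'fx': 409.5814276647984, 'fy': 409.5814276647984, 'cx': 318.72975050180554, 'cy': 199.62075817350004, 'rvec': array([ 0.89830684,  2.64141934, -0.9129086 ]), 'tvec': array([ 429.51495596, -154.07750763, 1295.0349956 ])}
{'fx': 332.55687423477184, 'fy': 332.55687423477184, 'cx': 318.48183901614277, 'cy': 194.53638963800168, 'hand_eye': array([[ 4.64646518e-04, -9.65621104e-01, -2.59953202e-01,
         6.57407073e+01],
       [ 9.99999832e-01,  3.58598705e-04,  4.55374129e-04,
         3.72209829e-01],
       [-3.46499987e-04, -2.59953370e-01,  9.65621109e-01,
        -1.83027586e+02],
       [ 0.00000000e+00,  0.00000000e+00,  0.00000000e+00,
         1.00000000e+00]])}
```

View pics/top0.png

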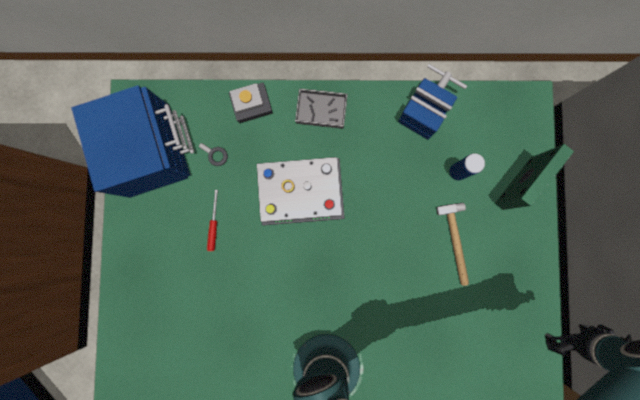

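View pics/scene0.png

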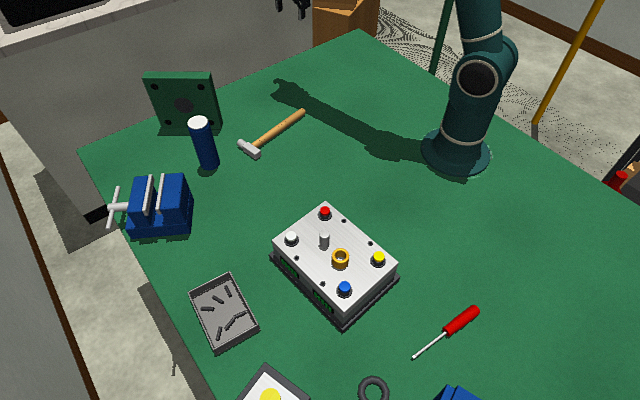

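The top view shows the mould with blue at (268,173), white at (326,169), red at (329,204) and yellow at (271,209). The brass ring (288,186) and core pin (307,186) stand mid-face. The scene view agrees. Next I'll locate the heads.

```bash
cat > h.py <<'E'
from plant import env
import cv2, numpy as np
from scipy.spatial.transform import Rotation as R
def masks(im):
    h=cv2.cvtColor(im,cv2.COLOR_BGR2HSV); f=lambda a,b:cv2.inRange(h,a,b)
    return dict(red=f((0,150,90),(6,255,255))|f((174,150,90),(180,255,255)),blue=f((100,140,60),(125,255,255)),yellow=f((24,140,100),(34,255,255)))
def blobs(m,lo,hi):
    n,_,s,c=cv2.connectedComponentsWithStats(m); return [(c[i],s[i,4]) for i in range(1,n) if lo<s[i,4]<hi]
def ray(name,px,z,o=None):
    k=env.get_calibration(name); d=np.array([(px[0]-k['cx'])/k['fx'],(px[1]-k['cy'])/k['fy'],1])
    if name=='wrist':
        T=k['hand_eye'];Q=R.from_quat(o['tcp_rot']).as_matrix();c=Q@T[:3,3]+o['tool_pos'];d=Q@T[:3,:3]@d
    else:
        Q=cv2.Rodrigues(k['rvec'])[0].T;c=-Q@k['tvec'];d=Q@d
    return c+d*(z-c[2])/d[2]
def totool(p,o): return R.from_quat(o['tcp_rot']).inv().apply(p-o['tool_pos'])
E
python3 - <<'E'
from h import *
o=env.get_obs()
for n in('top','scene'):
    im=cv2.imread(f'pics/{n}0.png')
    for c,m in masks(im).items():
        for p,a in blobs(m,20,300):
            print(n,c,p.round(1),a,ray(n,p,114).round(1))
print('white',ray('top',(326,169),114).round(1),ray('scene',(291.5,238),114).round(1))
E
```

```text
top red [328.6 203.6] 48 [520.4  -3.8 114. ]
top red [211.6 235.7] 217 [420.8 349.  114. ]
top blue [416.4 128.1] 56 [ 754.4 -270.2  114. ]
top blue [267.6 172.9] 42 [613.1 183.2 114. ]
top yellow [270.  208.2] 42 [505.2 173.8 114. ]
scene red [621.7 174.3] 74 [-171.   384.9  114. ]
scene red [324.5 210.3] 71 [522.1  -0.8 114. ]
scene blue [198.4 132.2] 107 [ 638.  -445.9  114. ]
scene blue [204.4 156.2] 25 [ 669.6 -348.8  114. ]
scene blue [206.6 167.5] 24 [ 684.8 -307.3  114. ]
scene blue [344.2 286.3] 107 [614.1 186.4 114. ]
scene yellow [378.6 255.7] 86 [503.8 175.6 114. ]
scene yellow [269.9 394.5] 191 [860.5 269.8 114. ]
white [626.2   5.2 114. ] [633.2  15.6 114. ]
```

{"fn": "step_arm", "kwargs": {"commands": [[1, 0, 0, -40, 0], [1, 500, -505, -40, 0], [1, 500, -505, -40, 0], [1, 500, -505, -40, 0], [1, 500, -505, -40, 0], [1, 500, -505, -40, 0], [1, 500, -505, -40, 0], [1, 500, -505, -40, 0], [1, 500, -505, -40, 0], [1, 500, -505, -40, 0]]}}

```text
t: 1.1
tool_pos: [395.1, -229.2, 231.7]
tcp_rot: [0.99, 0.138, -0.0, 0.0]
force: [1.2, -0.1, 0.6]
opening: -0.1
gripper_force: 0.0
```

{"fn": "step_arm", "kwargs": {"commands": [[1, 50, -50, 0, 0], [1, 80, -80, 0, 0], [1, 120, -120, 0, 0], [1, 150, -150, 0, 0], [1, 170, -170, 0, 0], [1, 170, -170, 0, 0], [1, 170, -170, 0, 0], [1, 170, -170, 0, 0], [1, 170, -170, 0, 0], [1, 170, -170, 0, 0]]}}

```text
t: 2.1
tool_pos: [511.6, -22.5, 231.8]
tcp_rot: [0.991, 0.137, -0.0, 0.0]
force: [0.3, 0.4, -1.0]
opening: 0.1
gripper_force: 0.0
```

Run:
```python
from h import *
o=env.get_obs(); im=env.camera('wrist'); cv2.imwrite('pics/w1.png',im)
print(o['t'],o['tool_pos'],o['tcp_rot'],o['joints'].round(2),o['force'])
for c,m in masks(im).items():
    for p,a in blobs(m,150,6000):
        q=ray('wrist',p,114,o); print(c,p.round(1),a,q.round(1),totool(q,o).round(1))
```

```text
2.1 [511.55321404 -22.46517448 231.81965358] [ 9.90596228e-01  1.36817572e-01 -4.93849303e-05  2.48506697e-04] [ 0.39  0.23 -0.47  1.87  0.12  1.07 -1.43] [ 0.28500264  0.42489616 -0.97070939]
red [302.1 165.5] 578 [519.4  -5.2 114. ] [ 12.2 -14.5 117.8]
blue [108.9   4.4] 278 [604.6 179.9 114. ] [ 144.5 -169.6  117.7]
yellow [101.2 129.2] 626 [502.5 175.2 114. ] [  44.9 -192.8  117.7]
```

View pics/w1.png

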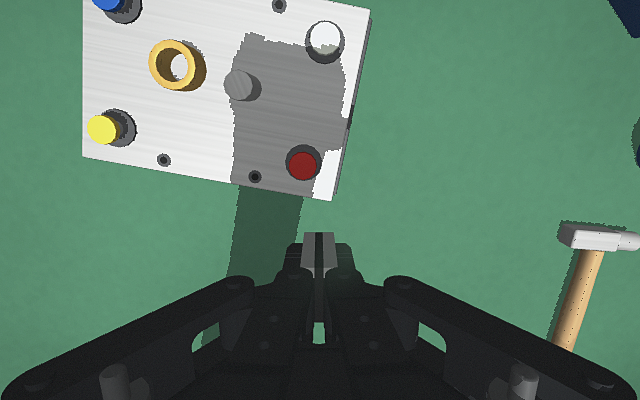

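The wrist view shows red at (302,165), white at (325,37), yellow at (101,129) and the hammer well clear at right. Red's position agrees with the other views, so I'll move over it and press.

{"fn": "step_arm", "kwargs": {"commands": [[1, 13, -15.5, 25, 0], [1, 13, -15.5, 65, 0], [1, 13, -15.5, 95, 0], [1, 13, -15.5, 108, 0], [1, 13, -15.5, 113, 0], [1, 13, -15.5, 116, 0], [1, 13, -15.5, 119, 0], [1, 13, -15.5, 122, 0], [1, 13, -15.5, 125, 0], [1, 13, -15.5, 127, 0]]}}

```text
t: 3.15
tool_pos: [520.3, -2.8, 104.9]
tcp_rot: [0.99, 0.138, 0.0, 0.0]
force: [0.1, 0.3, -0.5]
opening: -0.1
gripper_force: 0.0
```

{"fn": "step_arm", "kwargs": {"commands": [[1, 0, 0, 0.5, 0], [1, 0, 0, 1, 0], [1, 0, 0, 1.5, 0], [1, 0, 0, 2, 0], [1, 0, 0, 2.5, 0], [1, 0, 0, 3, 0], [1, 0, 0, 3.5, 0], [1, 0, 0, 4, 0], [1, 0, 0, 4, 0], [1, 0, 0, 4, 0]]}}

```text
t: 4.15
tool_pos: [520.1, -2.7, 100.7]
tcp_rot: [0.99, 0.138, -0.0, 0.0]
force: [-0.3, 0.4, 0.7]
opening: 0.2
gripper_force: 0.0
```

Run:
```python
from h import *
o=env.get_obs(); print(o['t'],o['tool_pos'],o['force'],o['joints'].round(2))
a=env.camera('scene')[170:260,260:420]; b=env.camera('wrist')[100:350,150:450]
a=cv2.resize(a,(444,250),interpolation=cv2.INTER_CUBIC); cv2.imwrite('pics/p1.png',np.hstack([a,b]))
```

```text
4.15 [520.14025146  -2.7267674  100.74587329] [-0.28821576  0.42681388  0.65422651] [ 0.3   0.42 -0.44  1.97  0.24  0.8  -1.57]
```

View pics/p1.png

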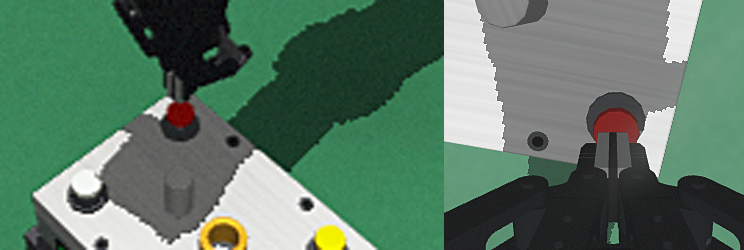

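Run:
```python
from h import *
o=env.get_obs(); im=env.camera('wrist'); sc=env.camera('scene'); cv2.imwrite('pics/w2.png',im);cv2.imwrite('pics/s2.png',sc)
for f,nm in((cv2.imread('pics/scene0.png'),'before'),(sc,'after')):
    m=masks(f)['red'][195:225,305:345]; ys,xs=np.where(m>0); print(nm,xs.min()+305,xs.max()+305,ys.min()+195,ys.max()+195,xs.mean()+305,ys.mean()+195,len(ys))
k=env.get_calibration('scene')
for z in(116,112,102): print(z,cv2.projectPoints(np.float64([[520,-4,z],[520,-4,z-8]]),k['rvec'],k['tvec'],np.array([[k['fx'],0,k['cx']],[0,k['fy'],k['cy']],[0,0,1]]),None)[0].reshape(-1,2).round(1))
for f in('pics/w1.png','pics/w2.png'):
    w=cv2.imread(f); m=masks(w)['red']; ys,xs=np.where(m>0); print(f,xs.min(),xs.max(),ys.min(),ys.max())
cv2.imwrite('pics/c2.png',np.hstack([cv2.resize(cv2.imread('pics/w1.png')[130:200,260:350],None,fx=4,fy=4),cv2.resize(im[180:250,270:360],None,fx=4,fy=4)]))
```

```text
before 320 329 206 215 324.49295774647885 210.32394366197184 71
after 321 329 207 215 324.73846153846154 210.64615384615385 65
116 [[324.4 208.6]
 [324.4 210.5]]
112 [[324.4 209.6]
 [324.3 211.5]]
102 [[324.3 212. ]
 [324.3 213.8]]
pics/w1.png 289 315 152 179
pics/w2.png 299 344 208 242
```

View pics/c2.png

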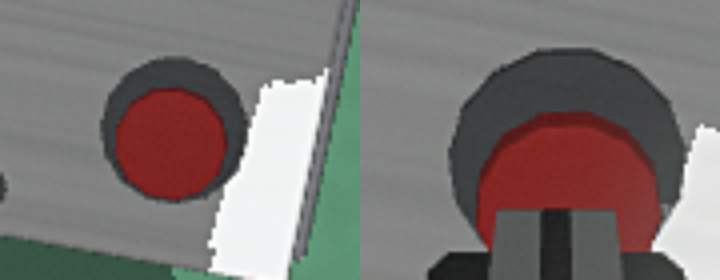

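In the wrist crop the red head is still proud of its bush, and the finger tips cover its lower edge. With no force reading, contact is doubtful, so I'll check from the scene camera with the TCP projected.

Run:
```python
from h import *
o=env.get_obs();k=env.get_calibration('scene');K=np.array([[k['fx'],0,k['cx']],[0,k['fy'],k['cy']],[0,0,1]])
p=lambda q:cv2.projectPoints(np.float64([q]),k['rvec'],k['tvec'],K,None)[0].ravel()
t=o['tool_pos'];print(t,p(t),p(t+[0,0,20]))
c=lambda f:cv2.resize(cv2.imread(f)[175:225,300:350],None,fx=8,fy=8,interpolation=cv2.INTER_NEAREST)
a,b=c('pics/scene0.png'),c('pics/s2.png')
for z in(0,20):
    q=((p(t+[0,0,z])-[300,175]+.5)*8).astype(int);cv2.circle(b,tuple(map(int,q)),3,(255,0,255),-1)
cv2.imwrite('pics/c3.png',np.hstack([a,b]))
```

```text
[520.16865803  -2.72344223 100.76915582] [324.59531595 212.60829704] [324.65264226 207.80038163]
```

View pics/c3.png

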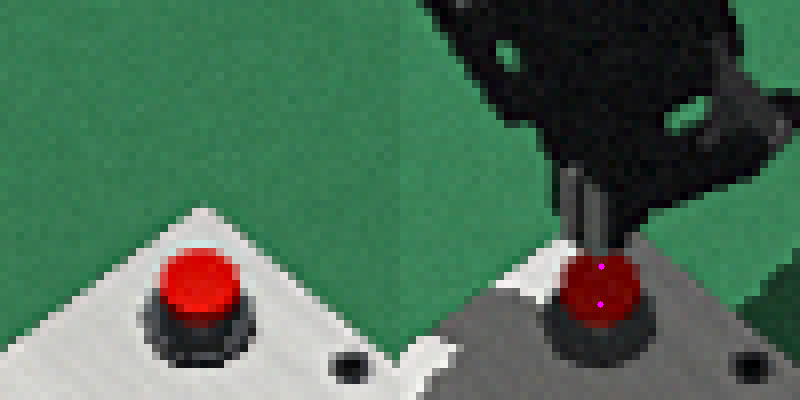

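Red is unmoved: the actual tips end well above the reported TCP, consistent in both views (about 15–27 mm). I'll lower slowly until I feel force.

{"fn": "step_arm", "kwargs": {"commands": [[1, 0, 0, 1, 0], [1, 0, 0, 2, 0], [1, 0, 0, 3, 0], [1, 0, 0, 4, 0], [1, 0, 0, 5, 0], [1, 0, 0, 6, 0], [1, 0, 0, 7, 0], [1, 0, 0, 8, 0], [1, 0, 0, 9, 0], [1, 0, 0, 10, 0]]}}

```text
t: 5.35
tool_pos: [520.1, -2.7, 90.7]
tcp_rot: [0.99, 0.138, -0.0, -0.0]
force: [0.1, -0.0, 0.1]
opening: -0.0
gripper_force: 0.0
```

{"fn": "step_arm", "kwargs": {"commands": [[1, 0, 0, 1, 0], [1, 0, 0, 2, 0], [1, 0, 0, 3, 0], [1, 0, 0, 4, 0], [1, 0, 0, 5, 0], [1, 0, 0, 6, 0], [1, 0, 0, 7, 0], [1, 0, 0, 8, 0], [1, 0, 0, 8, 0], [1, 0, 0, 8, 0]]}}

```text
t: 6.35
tool_pos: [520.1, -2.7, 82.7]
tcp_rot: [0.99, 0.138, -0.0, -0.0]
force: [0.2, -0.4, -0.2]
opening: -0.2
gripper_force: 0.0
```

Run:
```python
from h import *
o=env.get_obs(); im=env.camera('wrist'); sc=env.camera('scene'); print(o['t'],o['tool_pos'],o['force'])
ys,xs=np.where(masks(sc)['red'][195:225,305:345]>0); print(xs.min()+305,xs.max()+305,ys.min()+195,ys.max()+195,len(ys))
cv2.imwrite('pics/c4.png',np.hstack([cv2.resize(sc[175:225,300:350],(400,400),interpolation=0),cv2.resize(im[170:270,270:370],(400,400))]))
```

```text
6.35 [520.13716591  -2.70136758  82.71464345] [ 0.23863416 -0.37000788 -0.23788307]
320 329 209 215 35
```

View pics/c4.png

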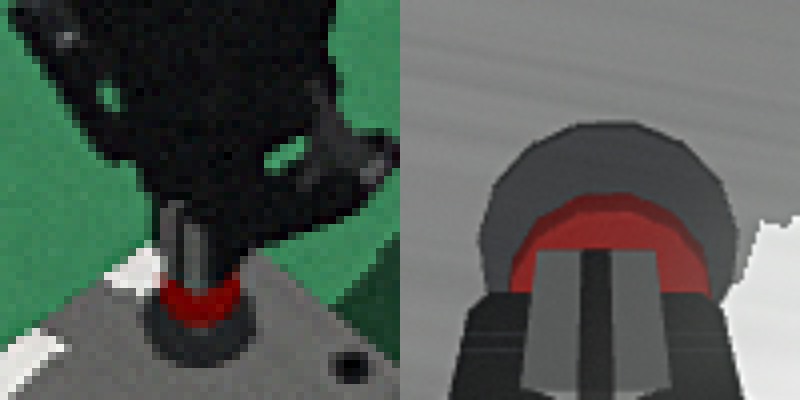

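The tips now sit over the head top in the scene view, the head hasn't moved and there is still no force. Continuing.

{"fn": "step_arm", "kwargs": {"commands": [[1, 0, 0, 0.5, 0], [1, 0, 0, 1, 0], [1, 0, 0, 1.5, 0], [1, 0, 0, 2, 0], [1, 0, 0, 2.5, 0], [1, 0, 0, 3, 0], [1, 0, 0, 3.5, 0], [1, 0, 0, 4, 0], [1, 0, 0, 4.5, 0], [1, 0, 0, 5, 0]]}}

```text
t: 7.45
tool_pos: [520.2, -2.7, 77.7]
tcp_rot: [0.99, 0.138, -0.0, 0.0]
force: [0.4, -1.0, 0.5]
opening: 0.3
gripper_force: 0.0
```

{"fn": "step_arm", "kwargs": {"commands": [[1, 0, 0, 0.6, 0], [1, 0, 0, 1.2, 0], [1, 0, 0, 1.8, 0], [1, 0, 0, 2.4, 0], [1, 0, 0, 3, 0], [1, 0, 0, 3.6, 0], [1, 0, 0, 4.2, 0], [1, 0, 0, 4.8, 0], [1, 0, 0, 5.4, 0], [1, 0, 0, 6, 0]]}}

```text
t: 8.45
tool_pos: [520.2, -2.8, 72.4]
tcp_rot: [0.99, 0.138, -0.0, 0.0]
force: [-1.6, 0.4, 7.0]
opening: 0.2
gripper_force: 3.3
```

Run:
```python
from h import *
o=env.get_obs(); im=env.camera('wrist'); sc=env.camera('scene'); print(o['t'],o['tool_pos'],o['force'],o['ft_torque'])
ys,xs=np.where(masks(sc)['red'][195:225,305:345]>0); print(xs.min()+305,xs.max()+305,ys.min()+195,ys.max()+195,len(ys))
cv2.imwrite('pics/c5.png',np.hstack([cv2.resize(sc[175:225,300:350],(400,400),interpolation=0),cv2.resize(im[170:270,270:370],(400,400))]))
```

```text
8.45 [520.16457679  -2.76774951  72.37374951] [-1.57937795  0.37399789  6.98369671] [-0.05427805  0.48457204 -0.02007452]
320 329 211 215 15
```

View pics/c5.png

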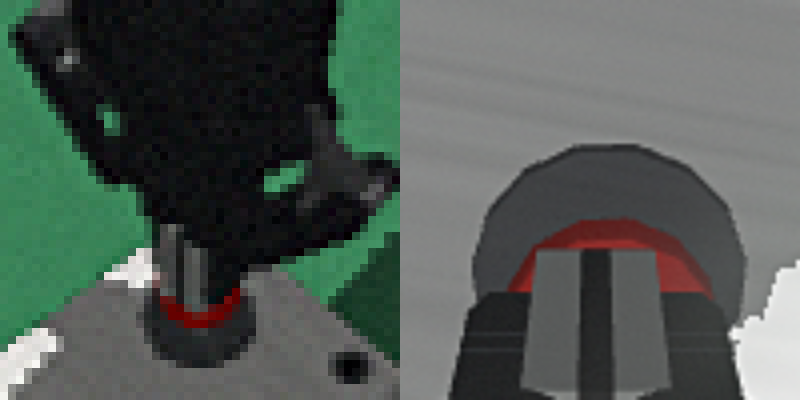

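Contact: 7 N, with the tips visibly centred on the head. Pressing on towards the stop.

{"fn": "step_arm", "kwargs": {"commands": [[1, 0, 0, 1, 0], [1, 0, 0, 2, 0], [1, 0, 0, 3, 0], [1, 0, 0, 4, 0], [1, 0, 0, 5, 0], [1, 0, 0, 5.6, 0], [1, 0, 0, 6.2, 0], [1, 0, 0, 6.8, 0], [1, 0, 0, 7.4, 0], [1, 0, 0, 8, 0]]}}

```text
t: 9.55
tool_pos: [520.2, -2.7, 64.4]
tcp_rot: [0.99, 0.138, -0.0, 0.0]
force: [-2.7, -0.2, 6.4]
opening: 0.0
gripper_force: 3.3
```

{"fn": "step_arm", "kwargs": {"commands": [[1, 0, 0, 0.5, 0], [1, 0, 0, 1, 0], [1, 0, 0, 1.5, 0], [1, 0, 0, 2, 0], [1, 0, 0, 2.4, 0], [1, 0, 0, 2.8, 0], [1, 0, 0, 3.1, 0], [1, 0, 0, 3.4, 0], [1, 0, 0, 3.7, 0], [1, 0, 0, 4, 0]]}}

```text
t: 10.55
tool_pos: [520.3, -2.8, 62.4]
tcp_rot: [0.99, 0.138, -0.0, 0.001]
force: [-9.2, -1.0, 26.6]
opening: -0.0
gripper_force: 13.4
```

Hard stop reached: force jumped from 7 to 27 N. Retract straight up, then cross over to blue.

{"fn": "step_arm", "kwargs": {"commands": [[1, 0, 0, -20, 0], [1, 0, 0, -60, 0], [1, 10, -11, -75, 0], [1, 50, -55, -75, 0], [1, 85, -95, -75, 0], [1, 115, -128, -75, 0], [1, 135, -150, -75, 0], [1, 140, -156, -75, 0], [1, 140, -156, -75, 0], [1, 140, -156, -75, 0]]}}

```text
t: 11.55
tool_pos: [611.8, 183.8, 134.2]
tcp_rot: [0.991, 0.137, -0.001, 0.001]
force: [0.5, -0.9, -0.2]
opening: 0.3
gripper_force: 0.0
```

Run:
```python
from h import *
o=env.get_obs(); im=env.camera('wrist'); sc=env.camera('scene'); print(o['t'],o['tool_pos'],o['force'])
cv2.imwrite('pics/w6.png',im)
ys,xs=np.where(masks(sc)['red'][195:225,305:345]>0); print('red',xs.min()+305,xs.max()+305,ys.min()+195,ys.max()+195,len(ys))
for c,m in masks(im).items():
    for p,a in blobs(m,150,9000):
        q=ray('wrist',p,114,o); print(c,p.round(1),a,q.round(1),totool(q,o).round(1))
cv2.imwrite('pics/c6.png',np.hstack([cv2.resize(sc[175:305,270:410],(420,390)),cv2.resize(im,None,fx=.55,fy=.975)]))
```

```text
11.55 [611.75617332 183.84062617 134.24204523] [ 0.49538445 -0.91030627 -0.15388095]
red 320 328 209 217 70
red [ 84.6 305.3] 2144 [501.5 321.  114. ] [ -68.7 -162.    20.1]
blue [318.1 209.2] 1236 [613.1 183.9 114. ] [ 1.3  0.2 20.2]
```

View pics/c6.png

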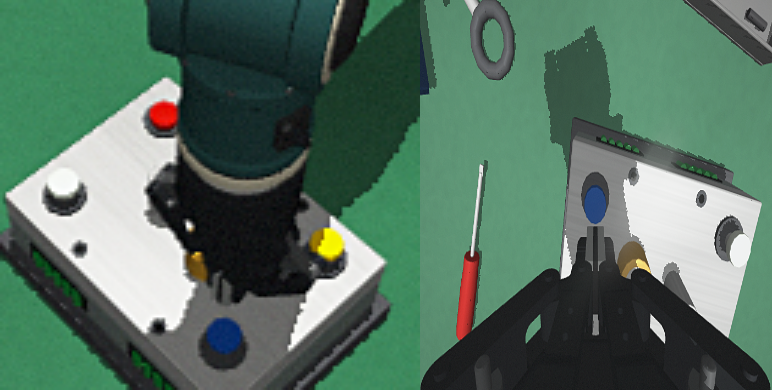

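Red sits down on its bush (its head dropped 3 px in the scene view), and the tips are lined up with blue. The ring and yellow head are clear of the gripper. Pressing blue.

{"fn": "step_arm", "kwargs": {"commands": [[1, 1, 0, 20, 0], [1, 1, 0, 42, 0], [1, 1, 0, 54, 0], [1, 1, 0, 58, 0], [1, 1, 0, 60, 0], [1, 1, 0, 62, 0], [1, 1, 0, 64, 0], [1, 1, 0, 66, 0], [1, 1, 0, 68, 0], [1, 1, 0, 70, 0]]}}

```text
t: 12.65
tool_pos: [613.6, 184.9, 66.6]
tcp_rot: [0.991, 0.137, 0.0, 0.001]
force: [-4.0, -3.6, 7.5]
opening: 0.0
gripper_force: 3.4
```

{"fn": "step_arm", "kwargs": {"commands": [[1, 0, 0, 0.6, 0], [1, 0, 0, 1.2, 0], [1, 0, 0, 1.8, 0], [1, 0, 0, 2.4, 0], [1, 0, 0, 3, 0], [1, 0, 0, 3.5, 0], [1, 0, 0, 4, 0], [1, 0, 0, 4.4, 0], [1, 0, 0, 4.7, 0], [1, 0, 0, 5, 0]]}}

```text
t: 13.65
tool_pos: [613.6, 184.9, 62.6]
tcp_rot: [0.991, 0.138, 0.0, 0.001]
force: [-6.0, -3.3, 14.3]
opening: -0.1
gripper_force: 6.8
```

{"fn": "step_arm", "kwargs": {"commands": [[1, 0, 0, 0.3, 0], [1, 0, 0, 0.6, 0], [1, 0, 0, 0.9, 0], [1, 0, 0, 1.2, 0], [1, 0, 0, 1.5, 0], [1, 0, 0, 1.5, 0], [1, 0, 0, 1.5, 0], [1, 0, 0, 1.5, 0], [1, 0, 0, 1.5, 0], [1, 0, 0, 1.5, 0]]}}

```text
t: 14.65
tool_pos: [613.6, 184.9, 62.5]
tcp_rot: [0.991, 0.137, 0.001, 0.001]
force: [-9.2, -5.4, 20.5]
opening: -0.3
gripper_force: 10.2
```

Blue is home: force rises while the position holds at 62.5. On to white, using red + blue − yellow ≈ (630, 6).

{"fn": "step_arm", "kwargs": {"commands": [[1, 0, 0, -20, 0], [1, 0, 0, -60, 0], [1, -2, 11, -76, 0], [1, -10, 55, -76, 0], [1, -18, 98, -76, 0], [1, -26, 138, -76, 0], [1, -31, 165, -76, 0], [1, -33, 176, -76, 0], [1, -33, 176, -76, 0], [1, -33, 176, -76, 0]]}}

```text
t: 15.65
tool_pos: [629.5, 9.5, 134.6]
tcp_rot: [0.99, 0.139, 0.0, -0.001]
force: [0.0, 0.4, 0.7]
opening: -0.1
gripper_force: 0.0
```

Run:
```python
from h import *
o=env.get_obs(); im=env.camera('wrist'); sc=env.camera('scene'); print(o['t'],o['tool_pos'],o['force'])
ys,xs=np.where(masks(sc)['blue'][270:300,330:360]>0); print('blue',ys.min()+270,ys.max()+270)
ys,xs=np.where(masks(cv2.imread('pics/scene0.png'))['blue'][270:300,330:360]>0); print('blue0',ys.min()+270,ys.max()+270)
cv2.imwrite('pics/c7.png',np.hstack([cv2.resize(sc[175:305,270:410],(420,390)),cv2.resize(im[120:280,240:400],(390,390))]))
```

```text
15.65 [629.47774133   9.52830441 134.57650102] [0.04812575 0.36574828 0.65622699]
blue 284 294
blue0 281 292
```

View pics/c7.png

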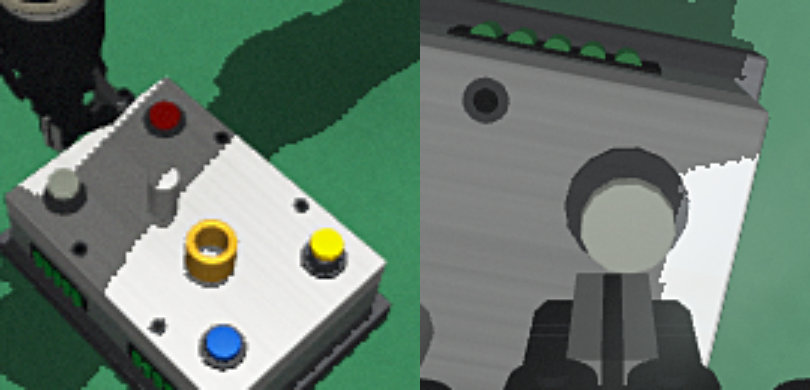

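Red and blue rest on their bushes; the ring, pin and yellow head are undisturbed. White's head is at wrist px (325,213), about 1–2 mm from the tool axis. Pressing white.

{"fn": "step_arm", "kwargs": {"commands": [[1, -1, 1.5, 20, 0], [1, -1, 1.5, 42, 0], [1, -1, 1.5, 54, 0], [1, -1, 1.5, 58, 0], [1, -1, 1.5, 60, 0], [1, -1, 1.5, 62, 0], [1, -1, 1.5, 64, 0], [1, -1, 1.5, 66, 0], [1, -1, 1.5, 68, 0], [1, -1, 1.5, 70, 0]]}}

```text
t: 16.75
tool_pos: [629.7, 6.4, 66.2]
tcp_rot: [0.99, 0.138, 0.001, 0.0]
force: [-2.9, 0.9, 6.0]
opening: -0.1
gripper_force: 3.4
```

{"fn": "step_arm", "kwargs": {"commands": [[1, 0, 0, 0.8, 0], [1, 0, 0, 1.6, 0], [1, 0, 0, 2.4, 0], [1, 0, 0, 3.2, 0], [1, 0, 0, 4, 0], [1, 0, 0, 4.6, 0], [1, 0, 0, 5.2, 0], [1, 0, 0, 5.8, 0], [1, 0, 0, 6.2, 0], [1, 0, 0, 6.2, 0]]}}

```text
t: 17.75
tool_pos: [629.8, 6.4, 62.4]
tcp_rot: [0.99, 0.138, 0.001, 0.001]
force: [-9.5, 0.2, 22.2]
opening: -0.0
gripper_force: 10.9
```

White is home: 22 N, at the same stop height. Retract.

{"fn": "step_arm", "kwargs": {"commands": [[1, 0, 0, -20, 0], [1, 0, 0, -60, 0], [1, 0, 0, -100, 0], [1, 0, 0, -130, 0], [1, 0, 0, -150, 0], [1, 0, 0, -150, 0], [1, 0, 0, -150, 0], [1, 0, 0, -150, 0], [1, 0, 0, -150, 0], [1, 0, 0, -150, 0]]}}

```text
t: 18.75
tool_pos: [628.4, 5.8, 206.9]
tcp_rot: [0.99, 0.138, -0.001, -0.0]
force: [-1.5, 0.1, -0.2]
opening: 0.1
gripper_force: 0.0
```

Run:
```python
from h import *
o=env.get_obs(); sc=env.camera('scene'); print(o['t'],o['tool_pos'],o['force'])
cv2.imwrite('pics/c8.png',cv2.resize(sc[175:305,260:410],(690,598)))
```

```text
18.75 [628.44948272   5.81531773 206.92672242] [-1.49323267  0.05292082 -0.19541153]
```

View pics/c8.png

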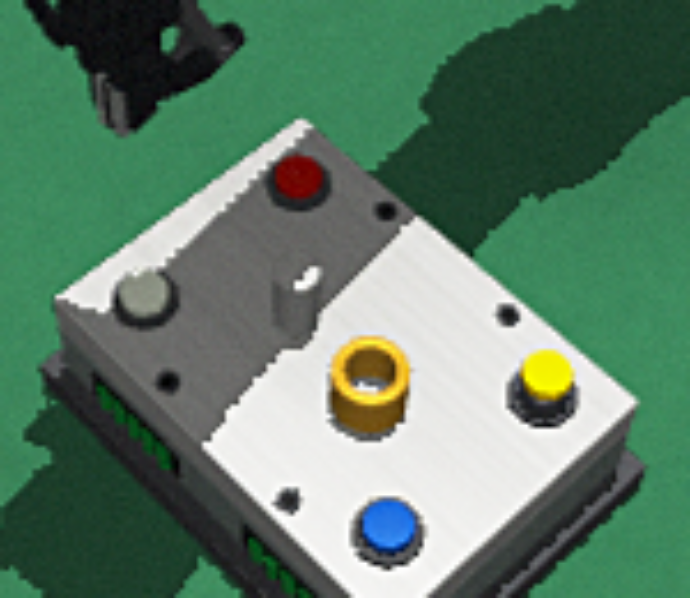

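All three heads sit on their bushes, yellow is up, and the ring and pin are in place.

```bash
python3 -c "
from plant import env
print(env.sign_off())"
```

```text
the job is handed in; nothing more can be done
None
```

I pressed the red, blue and white dowels fully home in that order, left the yellow plunger and loose parts untouched, and handed the job in at about 19 s; the sign-off returned no verdict.

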